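# Clear the water bath's lid and hold it at its balance point

## Task

The lid stay of the water bath is missing and a colleague is about to fit a new one: lift the metal can by its arch handle off the lid and stand it upright in the middle of the round cork mat, letting go of it there. Then grip the bar handle on the lid's front edge, swing the lid up to its balance point, where it stands straight up over its hinge and would fall neither way, and finish with the bar still firmly gripped and the lid held still there: do not let go. Do not drop the can or let the lid drop shut or fall over backwards, and leave the other things on the bench where they are.

Things in the scene. Friction and masses are not known exactly. Their poses are not given: they have to be found in the camera images.
- bath: Fixed steel water bath: tank 150 (x) by 220 (y) mm on a 250 mm wide grey base; rim 97 mm, lid's top face 103 mm above the bench. Origin at the centre of its underside; x points from the bar handle (front, towards the robot) to the hinge (back), y along the hinge, z up. Hinge 80 mm behind the origin, bar 125 mm in front. Turned up to 0.35 rad.
- lid (a joint): Lid hinge, rad: 0 shut (so at the start), grows as the front edge rises; 1.571 = straight up, its balance point (mass spread evenly about the mid-plane through the hinge); stop at 2.1, fallen backwards. Turns almost freely: let go, it falls one way or the other. Sheet-steel lid 150 x 220 x 6 mm, about 0.4 kg with its bar handle; two rest bars 8 mm high on top, on which the can stands.
- lid_hinge (a point): Middle of the hinge axis, 100 mm above the bench, in the lid's mid-plane; its axes are the lid's (as those of the bath when shut; they turn with the lid about y).
- lid_bar (a point): Middle of the lid's black bar handle, in the plate's plane, 205 mm from the hinge axis, 100 mm above the bench when shut. Round, 12 mm diameter, 116 mm long, parallel to the hinge, on two stems 54 mm either side of its middle; 44 mm free between bar and plate edge, nothing below. It can turn between finger pads, so a gripper pointing down may stay so while the lid swings.
- can: Open aluminium can, 90 mm diameter, 75 mm high (base 82 mm diameter), about 0.3 kg, with a stiff steel arch handle over it. Stands on the lid's rest bars at the start. Origin at the centre of its underside, z up, the arch spans along its y axis. Reaches 140 mm above its underside.
- can_handle (a point): Middle of the arch's level top rod: 10 mm diameter, level for 70 mm along the can's y axis, on the can's axis, 135 mm above its underside; 55 mm free between the rod and the can's rim.
- mat: Round cork mat, 144 mm diameter, 4 mm thick, fixed on the bench to the left or the right of the bath. Origin at the centre of its underside.
- rack: Wooden test-tube rack with glass tubes, 58 by 130 mm, 100 mm high; on the other side of the bath from the mat. Not to be moved. Origin under its centre, long side along its y.
- bottle: Clear water bottle with a cap, 64 mm diameter, 210 mm high, behind the bath to the left. Not to be moved. Origin under its centre.
- measuring_cylinder: Glass measuring cylinder on a six-sided foot 68 mm across, 190 mm high, behind the bath to the right. Not to be moved. Origin under its centre.
- beaker: Glass beaker, 72 mm diameter, 95 mm high, at the far left, beside the bottle. Not to be moved. Origin under its centre.
- dish: Flat clear dish, 90 mm diameter, 14 mm high, in front of the bath to the right. Not to be moved. Origin under its centre.
- marker: Marker pen, 170 mm long, 12 mm wide and 11 mm high, lying in front of the bath to the left. Not to be moved. Origin under its middle, along x.
Mind the look-alikes: they are no part of the job. There is more than one size of the mat; the one meant has the size given above.

How it is judged:
By the outcome, as a careful person would: the job done as asked, in the order asked, and still so for the second after the job is handed in, while the arm keeps its last pose, push and grip.
It also fails if it takes over 58 s, if anything falls off the work surface, if the arm or the gripper's body presses on something with over 40 N, if the wrist force passes 120 N, or if a joint passes its speed limit or range.

## Robot

A 7-joint arm with a two-finger parallel gripper is mounted at the origin on the work surface. World frame = base frame: x ahead of the robot, y to its left, z up, the work surface at z = 0. Lengths are in m, angles in rad, forces in N, time in s.
With the tool pointing down it reaches from about 0.4 to 0.85 m from the base axis. Payload 10.4 kg.
Tool frame: the origin (TCP) lies midway between the tips of the shut fingers; the grasp point (between the pads) lies 19 mm behind it (r.tcp_to_grasp is the z of the grasp point in the tool frame, in m); z points along the fingers, x is the direction in which the jaws open and shut, and the axes are right-handed (so a half turn about z gives the same grasp; the last joint's range is limited). The gripper opens to 87 mm and grips with 3 to 60 N. Pads are 19 mm wide; open, the fingers measure 117 mm over their backs; the gripper's body (75 mm by 190 mm) begins 51 mm behind the grasp point.
Start: joints at [-1.156, 0.332, -0.065, 1.46, 0.022, 1.35, -0.088], TCP at [0.265, 0.566, 0.223] pointing down, gripper open.
Joint ranges: [-2.6, 2.6], [-0.5, 2.12], [-1.47, 1.34], [0.16, 2.42], [-1.27, 4.41], [0.06, 2.06], [-2.6, 2.6]. Speed limits (rad/s): [2.22, 2.22, 2.79, 2.79, 3.14, 3.14, 3.14].

## Interface

Orientations are given as a unit quaternion [x, y, z, w].
In Python, from bench import r, camera, close_job gives the robot as it stands. The module is installed in compiled form; this text tells all that it offers.
- The arm moves only by the shell command python3 -m crank 'ROWS' [FORCE]. ROWS is JSON, a list of rows, each an object of numbers: "x", "y", "z": the shift along the tool's x, y, z scaled (see below); "ax", "ay", "az": the turn, a rotation vector about the tool's x, y, z scaled (see below); "claw": the closure, from -1 (fully open) to 1 (shut), so that 0 is half open. A call has exactly 5 rows; each row is the pose to reach, as a shift and turn from the pose commanded when the call began, along the tool's axes at that moment; what a row does not reach only later rows make up. The controller multiplies each number of a shift by 1 m and each number of a turn by 2 rad. A row lasts 1/12 s, in which the tool goes at most 41.7 mm and 7.16 degrees, less where a joint would pass 70% of its speed; a pose out of reach is approached as far as the arm can. A call with a number of a shift or a turn outside -1 to 1 is refused whole. A call with a gripper value outside its range is refused whole. The fingers move at their own pace and stop on an object; FORCE is the grip in N (left out, the last holds). Time passes only in rows, so rows that repeat a pose let the fingers close, or fill a call up. It gives the time, the measured TCP pose, the force and the opening at its end, in the units of the state.
- r.read_state(): the state, without advancing time (a new reading comes with each control period).
- camera(name): name is "side" or "top" or "wrist"; returns a dict with "color" (420x560x3 uint8, blue, green, red), "fx", "fy", "cx", "cy" (pixels), "eye" and "orientation" of the camera in the world. Camera axes: x right, y down, z forward; pixel columns grow to the right and rows downward; lengths in m; the calibration is good to about 2 mm. A picture is of the moment at which its call begins. There is no depth.
- close_job(): hands the job in, once; it reports no verdict.
The state is a dict: "time": time; "joint_positions": joint angles; "joint_vel": joint speeds; "joint_torque": joint torques, N m; "ee_pos": TCP position; "eef_rot": TCP orientation; "ft_force": force on the tool from outside, world axes, zero at the start; "torque": the same for the moment, N m; "width": finger opening in m.
Only numpy, scipy, OpenCV 4.12 (cv2) and the standard library are available. Lean on these libraries where they do the work, as an engineer would, in place of code of your own. Each camera call takes 0.05 s, during which the arm holds its last target. There are 200 camera calls.

## Working session

There is one attempt and no reset: what is moved stays moved. The work goes in short steps, Python scripts to look and compute and a shell command to move; the robot and the scene stay as the last step left them, time stands still between calls to the robot, and variables do not carry over. Pictures are saved under pics/ and viewed, about 8 in all and at most 12, crops included, and the job is handed in when it is done.

```bash
mkdir -p pics; python3 - <<'E'
from bench import r,camera
import cv2,numpy as np
s=r.read_state();print(s['time'],s['ee_pos'],s['eef_rot'],s['width'],r.tcp_to_grasp)
for n in('side','top'):
    c=camera(n);cv2.imwrite(f'pics/{n}0.png',c['color']);print(n,c['fx'],c['cx'],c['cy'],c['eye'],c['orientation'])
E
```

```text
0.0 [0.26477588 0.56572216 0.22175374] [ 8.43766442e-01  5.36710070e-01 -5.76840983e-04  4.00863811e-04] 0.08692206375862993 -0.0187
side 532.5091830938119 280.76331193939586 209.583026962336 [-0.27561209  0.81151454  1.23869121] [-0.32696231  0.86040183 -0.36206172  0.14736233]
top 421.3568999641463 270.8890753197708 208.17855836604 [ 0.37346841 -0.01863096  1.25065218] [ 0.71484527 -0.69749453  0.03574465 -0.0349277 ]
```

View pics/top0.png

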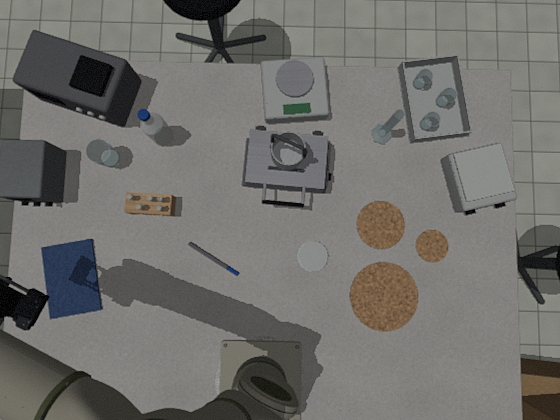

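View pics/side0.png

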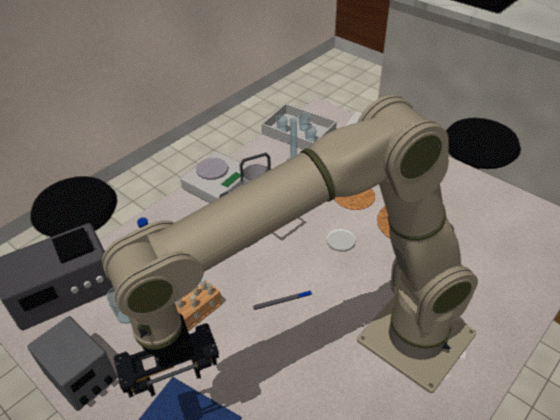

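Top view (image up = +x): the mats are at (381,225) ~48 px across, (432,246) ~32 px and (384,297) ~68 px. At 337 px/m, 144 mm is 48.5 px, so the first is the one meant. The can is at (289,150), and the bar handle is near (285,204), in front of the lid.

```bash
cat > h.py <<'E'
import numpy as np,cv2
from scipy.spatial.transform import Rotation as R
def ray(c,u,v):
    d=R.from_quat(c['orientation']).apply([(u-c['cx'])/c['fx'],(v-c['cy'])/c['fy'],1]);return np.array(c['eye']),d
def onz(c,u,v,z):
    e,d=ray(c,u,v);return e+d*(z-e[2])/d[2]
def proj(c,p):
    q=R.from_quat(c['orientation']).inv().apply(np.array(p)-c['eye']);return q[0]/q[2]*c['fx']+c['cx'],q[1]/q[2]*c['fy']+c['cy']
E
python3 - <<'E'
from h import *
from bench import camera
c=camera('top');im=c['color']
hsv=cv2.cvtColor(im,cv2.COLOR_BGR2HSV)
m=cv2.inRange(hsv,(5,70,80),(22,255,255))
m=cv2.morphologyEx(m,cv2.MORPH_CLOSE,np.ones((5,5)))
for k in cv2.findContours(m,0,2)[0]:
    if cv2.contourArea(k)>300:
        (u,v),rad=cv2.minEnclosingCircle(k);p=onz(c,u,v,.004);print('cork',u,v,rad,p, 2*np.sqrt(cv2.contourArea(k)/np.pi)/c['fx']*1.247)
x0,y0=230,115
cr=cv2.resize(im[y0:y0+105,x0:x0+140],None,fx=5.7,fy=5.7,interpolation=cv2.INTER_CUBIC);cv2.imwrite('pics/crop1.png',cr)
E
```

```text
cork 539.7000122070312 383.6333312988281 21.035560607910156 [ 0.01361058 -0.79902453  0.004     ] 0.08559612167822452
cork 383.7558288574219 296.31396484375 34.74058532714844 [ 0.24860382 -0.35367268  0.004     ] 0.1995287632777851
cork 431.86676025390625 245.54298400878906 16.287195205688477 [ 0.39952244 -0.49598481  0.004     ] 0.09245437823099016
cork 380.2760009765625 224.50733947753906 24.125356674194336 [ 0.45792271 -0.34383621  0.004     ] 0.13871674339457066
cork 148.0 203.0 24.3516902923584 [0.50499739 0.34733599 0.004     ] 0.09954056894723598
```

View pics/crop1.png

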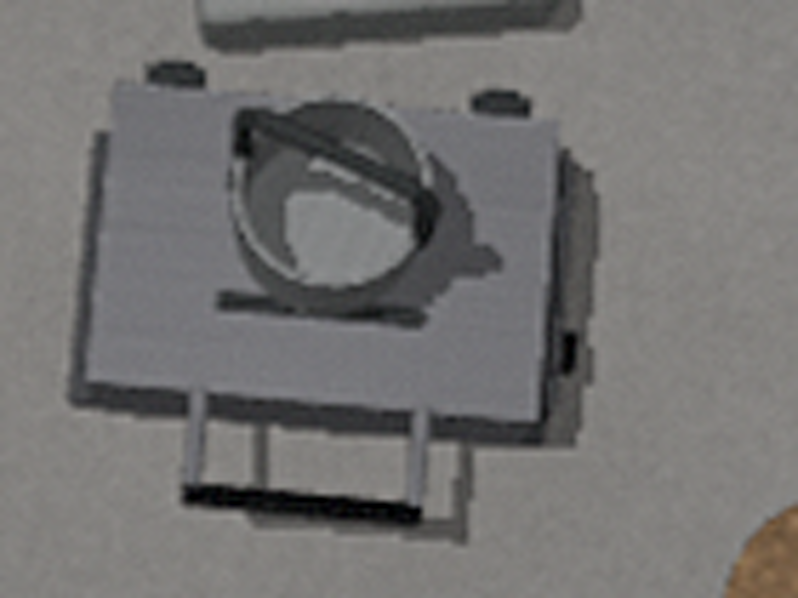

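Crop (scale 5.7, offset 230,115): the arch rod runs (245,118)–(432,192). The bar runs (183,493)–(420,513). The hinge is at the top edge. Next I'll compute positions.

```bash
python3 - <<'E'
from h import *
from bench import camera,r
c=camera('top')
f=lambda a,b,z:onz(c,230+a/5.7,115+b/5.7,z)
a,b=f(245,122,.246),f(432,192,.246);print('rod',a,b,(a+b)/2,np.linalg.norm(a-b),np.degrees(np.arctan2(*(a-b)[:2])))
rim=f(333,205,.186);print('rim c',rim)
a2,b2=f(183,493,.1),f(420,513,.1);m=(a2+b2)/2;print('bar',a2,b2,m,np.linalg.norm(a2-b2))
n=(a2-b2)/np.linalg.norm(a2-b2);xh=np.array([n[1],-n[0],0]);print('yaw',np.degrees(np.arctan2(xh[1],xh[0])),'hinge',m+.205*xh)
for p in((112,82),(558,122),(85,382),(540,420)):print('lidcorner',f(*p,.103))
h=f(338,88,.103);print('hingeedge mid',h)
s=r.read_state();q=R.from_quat(s['eef_rot']);print(s['ee_pos'],q.as_matrix())
E
```

```text
rod [ 0.65020134 -0.01936049  0.246     ] [ 0.62168398 -0.09982848  0.246     ] [ 0.63594266 -0.05959449  0.246     ] 0.08537176022602107 19.51401857564633
rim c [ 0.6294025  -0.06006054  0.186     ]
bar [0.5067845  0.00604185 0.1       ] [ 0.49990899 -0.10839782  0.1       ] [ 0.50334674 -0.05117799  0.1       ] 0.1146460227981515
yaw -3.438181275685646 hinge [ 0.70797776 -0.06347216  0.1       ]
lidcorner [0.70796597 0.0460806  0.103     ]
lidcorner [ 0.69343114 -0.17239741  0.103     ]
lidcorner [0.55923531 0.05474458 0.103     ]
lidcorner [ 0.54614941 -0.16531953  0.103     ]
hingeedge mid [ 0.70774045 -0.06455264  0.103     ]
[0.26486498 0.56584948 0.22209935] [[ 4.23929573e-01  9.05695098e-01 -3.25350291e-04]
 [ 9.05694791e-01 -4.23929697e-01 -7.46370566e-04]
 [-8.13909813e-04  2.17404919e-05 -9.99999669e-01]]
```

Candidates: can arch rod at top pixel (289,142), against the lid's bar at (283,203). Mats at (380,225), (432,246) and (384,296); the 144 mm one is (380,225), at world (0.458,-0.344). The checks agree (bar length 115 mm, hinge from bar and from edge within 1 mm). Next: rise, turn and travel to above the can.

```bash
python3 -m crank '[{"z":-0.022,"az":0.06,"claw":-1},{"z":-0.044,"az":0.12,"claw":-1},{"z":-0.066,"az":0.18,"claw":-1},{"z":-0.088,"az":0.24,"claw":-1},{"z":-0.11,"az":0.3,"claw":-1}]' 30
python3 -m crank '[{"y":0.036,"az":0.06,"claw":-1},{"y":0.072,"az":0.12,"claw":-1},{"y":0.108,"az":0.18,"claw":-1},{"y":0.145,"az":0.24,"claw":-1},{"y":0.182,"az":0.3,"claw":-1}]'
python3 -m crank '[{"x":0.02,"y":0.03,"az":0.03,"claw":-1},{"x":0.041,"y":0.06,"az":0.06,"claw":-1},{"x":0.062,"y":0.09,"az":0.09,"claw":-1},{"x":0.082,"y":0.12,"az":0.12,"claw":-1},{"x":0.103,"y":0.15,"az":0.136,"claw":-1}]'
cat > st.py <<'E'
import sys
from h import *
from bench import r
s=r.read_state();M=R.from_quat(s['eef_rot']).as_matrix();t=s['time']
print('t',round(t,2),'tcp',np.round(s['ee_pos'],4),'yaw',round(np.degrees(np.arctan2(M[1,0],M[0,0])),2),'zax',np.round(M[:,2],3),'F',np.round(s['ft_force'],1),'w',round(s['width'],4))
if len(sys.argv)>3:
    g=np.array(list(map(float,sys.argv[1:4])));print('shift',np.round(M.T@(g-s['ee_pos']),4))
    if len(sys.argv)>4: print('az',np.round(np.radians((np.degrees(np.arctan2(M[1,0],M[0,0]))-float(sys.argv[4])+180)%360-180)/2,4))
E
python3 st.py .634 -.06 .335 -19.5
```

```text
t 0.2 tcp [0.2649 0.5658 0.2221] yaw 64.92 zax [-0.    -0.001 -1.   ] F [-0.   0.5 -0. ] w 0.0872
shift [-0.4104  0.5996 -0.1126]
az 0.7367schema error: expected keys x, y, z, ax, ay, az, claw
schema error: expected keys x, y, z, ax, ay, az, claw
schema error: expected keys x, y, z, ax, ay, az, claw
```

All keys are required, so I'll send the same rows with every key.

```bash
python3 -m crank '[{"x":0,"y":0,"z":-0.022,"ax":0,"ay":0,"az":0.06,"claw":-1},{"x":0,"y":0,"z":-0.044,"ax":0,"ay":0,"az":0.12,"claw":-1},{"x":0,"y":0,"z":-0.066,"ax":0,"ay":0,"az":0.18,"claw":-1},{"x":0,"y":0,"z":-0.088,"ax":0,"ay":0,"az":0.24,"claw":-1},{"x":0,"y":0,"z":-0.11,"ax":0,"ay":0,"az":0.3,"claw":-1}]' 30
python3 -m crank '[{"x":0,"y":0.036,"z":0,"ax":0,"ay":0,"az":0.06,"claw":-1},{"x":0,"y":0.072,"z":0,"ax":0,"ay":0,"az":0.12,"claw":-1},{"x":0,"y":0.108,"z":0,"ax":0,"ay":0,"az":0.18,"claw":-1},{"x":0,"y":0.145,"z":0,"ax":0,"ay":0,"az":0.24,"claw":-1},{"x":0,"y":0.182,"z":0,"ax":0,"ay":0,"az":0.3,"claw":-1}]'
python3 st.py .634 -.06 .335 -19.5
```

```text
time: 0.62
ee_pos: [0.2649, 0.5659, 0.3335]
eef_rot: [0.965, 0.261, -0.0, 0.0]
ft_force: [0.1, 0.7, -0.6]
width: 0.0867
time: 1.03
ee_pos: [0.358, 0.4077, 0.3325]
eef_rot: [0.999, -0.036, -0.0, -0.0]
ft_force: [1.4, 0.4, 0.6]
width: 0.087
t 1.03 tcp [0.358  0.4077 0.3325] yaw -4.17 zax [-0.  0. -1.] F [1.4 0.4 0.6] w 0.087
shift [ 0.3093  0.4464 -0.0027]
az 0.1338
```

```bash
python3 -m crank '[{"x":0.02,"y":0.03,"z":0,"ax":0,"ay":0,"az":0.03,"claw":-1},{"x":0.041,"y":0.06,"z":0,"ax":0,"ay":0,"az":0.06,"claw":-1},{"x":0.062,"y":0.09,"z":0,"ax":0,"ay":0,"az":0.09,"claw":-1},{"x":0.082,"y":0.12,"z":0,"ax":0,"ay":0,"az":0.12,"claw":-1},{"x":0.103,"y":0.149,"z":0,"ax":0,"ay":0,"az":0.134,"claw":-1}]'
python3 -m crank '[{"x":0.028,"y":0.023,"z":0,"ax":0,"ay":0,"az":0,"claw":-1},{"x":0.056,"y":0.046,"z":0,"ax":0,"ay":0,"az":0,"claw":-1},{"x":0.084,"y":0.07,"z":0,"ax":0,"ay":0,"az":0,"claw":-1},{"x":0.112,"y":0.093,"z":0,"ax":0,"ay":0,"az":0,"claw":-1},{"x":0.139,"y":0.117,"z":0,"ax":0,"ay":0,"az":0,"claw":-1}]'
python3 -m crank '[{"x":0.03,"y":0.025,"z":0,"ax":0,"ay":0,"az":0,"claw":-1},{"x":0.06,"y":0.05,"z":0,"ax":0,"ay":0,"az":0,"claw":-1},{"x":0.1,"y":0.085,"z":0,"ax":0,"ay":0,"az":0,"claw":-1},{"x":0.135,"y":0.115,"z":0,"ax":0,"ay":0,"az":0,"claw":-1},{"x":0.135,"y":0.115,"z":0,"ax":0,"ay":0,"az":0,"claw":-1}]'
python3 st.py .634 -.06 .335 -19.5
python3 - <<'E'
from h import *
from bench import camera
c=camera('wrist');cv2.imwrite('pics/w1.png',c['color']);print(c['fx'],c['eye'],c['orientation'])
print(proj(c,(.634,-.06,.246)),proj(c,(.503,-.051,.1)),proj(c,(.708,-.0635,.1)))
E
```

```text
time: 1.45
ee_pos: [0.4507, 0.2519, 0.3327]
eef_rot: [0.986, -0.168, 0.0, -0.0]
ft_force: [0.5, -0.2, -0.0]
width: 0.0868
time: 1.87
ee_pos: [0.5436, 0.0959, 0.3326]
eef_rot: [0.986, -0.167, 0.0, -0.0]
ft_force: [-0.7, 0.1, 0.1]
width: 0.087
time: 2.28
ee_pos: [0.6335, -0.0616, 0.3319]
eef_rot: [0.986, -0.169, -0.0, 0.001]
ft_force: [-0.0, -0.1, -0.0]
width: 0.0868
t 2.28 tcp [ 0.6335 -0.0616  0.3319] yaw -19.5 zax [-0.001 -0.003 -1.   ] F [-0.  -0.1 -0. ] w 0.0868
shift [-0.0001 -0.0016 -0.0031]
az -0.0
316.6088623459987 [0.65977281 0.01380483 0.49430772] [ 0.97478042 -0.16768219 -0.0249775   0.14512732]
(np.float64(276.7591933581857), np.float64(215.76268046861617)) (np.float64(178.98907463700542), np.float64(207.90502006798098)) (np.float64(333.63126526958337), np.float64(164.0695477858983))
```

View pics/w1.png

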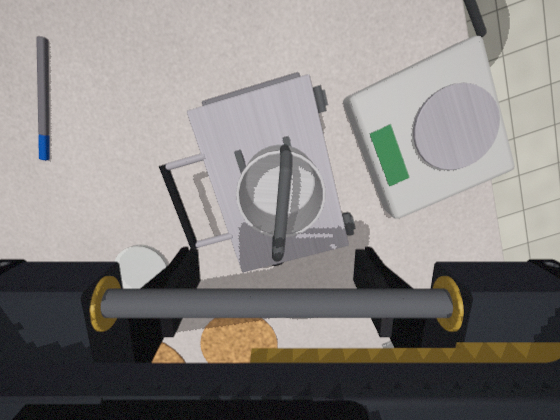

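```bash
python3 - <<'E'
from h import *
from bench import camera
c=camera('wrist')
a=onz(c,287,152,.246);b=onz(c,279.5,250,.246);print(a,b,(a+b)/2,np.linalg.norm(a-b),np.degrees(np.arctan2(*(a-b)[:2])))
a=onz(c,163,168,.1);b=onz(c,194,246,.1);print('bar',a,b,(a+b)/2,np.linalg.norm(a-b),np.degrees(np.arctan2(*(a-b)[:2])))
E
```

```text
[ 0.65892917 -0.01496679  0.246     ] [ 0.62607856 -0.09051911  0.246     ] [ 0.64250387 -0.05274295  0.246     ] 0.08238516582001007 23.499699609457494
bar [0.50614201 0.00200018 0.1       ] [ 0.49974167 -0.10727516  0.1       ] [ 0.50294184 -0.05263749  0.1       ] 0.10946261621188429 3.352029936624972
```

The rod matches the estimate to within a few mm: midpoint about (0.638,-0.058), yaw -21.5°. The jaws straddle it. I'll go down and grip.

```bash
python3 -m crank '[{"x":0.003,"y":-0.005,"z":0.03,"ax":0,"ay":0,"az":0.017,"claw":-1},{"x":0.003,"y":-0.005,"z":0.06,"ax":0,"ay":0,"az":0.017,"claw":-1},{"x":0.003,"y":-0.005,"z":0.085,"ax":0,"ay":0,"az":0.017,"claw":-1},{"x":0.003,"y":-0.005,"z":0.1,"ax":0,"ay":0,"az":0.017,"claw":-1},{"x":0.003,"y":-0.005,"z":0.105,"ax":0,"ay":0,"az":0.017,"claw":-1}]'
python3 -m crank '[{"x":0,"y":0,"z":0,"ax":0,"ay":0,"az":0,"claw":1},{"x":0,"y":0,"z":0,"ax":0,"ay":0,"az":0,"claw":1},{"x":0,"y":0,"z":0,"ax":0,"ay":0,"az":0,"claw":1},{"x":0,"y":0,"z":0,"ax":0,"ay":0,"az":0,"claw":1},{"x":0,"y":0,"z":0,"ax":0,"ay":0,"az":0,"claw":1}]' 30
python3 -m crank '[{"x":0,"y":0,"z":0,"ax":0,"ay":0,"az":0,"claw":1},{"x":0,"y":0,"z":0,"ax":0,"ay":0,"az":0,"claw":1},{"x":0,"y":0,"z":0,"ax":0,"ay":0,"az":0,"claw":1},{"x":0,"y":0,"z":0,"ax":0,"ay":0,"az":0,"claw":1},{"x":0,"y":0,"z":0,"ax":0,"ay":0,"az":0,"claw":1}]'
python3 st.py
```

```text
time: 2.8
ee_pos: [0.6357, -0.0499, 0.2246]
eef_rot: [0.983, -0.183, -0.002, 0.0]
ft_force: [0.1, 0.6, 0.6]
width: 0.0872
time: 3.22
ee_pos: [0.6376, -0.0517, 0.2285]
eef_rot: [0.983, -0.183, 0.001, -0.0]
ft_force: [-0.2, -0.6, 0.3]
width: 0.0613
time: 3.63
ee_pos: [0.6372, -0.0517, 0.2275]
eef_rot: [0.983, -0.183, -0.0, -0.0]
ft_force: [0.7, 0.4, -1.2]
width: 0.0281
t 3.63 tcp [ 0.6372 -0.0517  0.2275] yaw -21.14 zax [-0.  0. -1.] F [ 0.7  0.4 -1.2] w 0.0281
```

```bash
python3 -m crank '[{"x":0,"y":0,"z":0,"ax":0,"ay":0,"az":0,"claw":1},{"x":0,"y":0,"z":0,"ax":0,"ay":0,"az":0,"claw":1},{"x":0,"y":0,"z":0,"ax":0,"ay":0,"az":0,"claw":1},{"x":0,"y":0,"z":0,"ax":0,"ay":0,"az":0,"claw":1},{"x":0,"y":0,"z":0,"ax":0,"ay":0,"az":0,"claw":1}]'
python3 -m crank '[{"x":0,"y":0,"z":0,"ax":0,"ay":0,"az":0,"claw":1},{"x":0,"y":0,"z":0,"ax":0,"ay":0,"az":0,"claw":1},{"x":0,"y":0,"z":-0.005,"ax":0,"ay":0,"az":0,"claw":1},{"x":0,"y":0,"z":-0.01,"ax":0,"ay":0,"az":0,"claw":1},{"x":0,"y":0,"z":-0.02,"ax":0,"ay":0,"az":0,"claw":1}]'
python3 -m crank '[{"x":0,"y":0,"z":-0.01,"ax":0,"ay":0,"az":0,"claw":1},{"x":0,"y":0,"z":-0.02,"ax":0,"ay":0,"az":0,"claw":1},{"x":0,"y":0,"z":-0.03,"ax":0,"ay":0,"az":0,"claw":1},{"x":0,"y":0,"z":-0.04,"ax":0,"ay":0,"az":0,"claw":1},{"x":0,"y":0,"z":-0.04,"ax":0,"ay":0,"az":0,"claw":1}]'
python3 st.py .458 -.344 .29
python3 - <<'E'
from h import *
from bench import camera
for n in ('wrist','top'):
  c=camera(n);cv2.imwrite(f'pics/{n}2.png',c['color'])
w=cv2.imread('pics/wrist2.png')[100:400,100:480];t=cv2.imread('pics/top2.png')[100:400,180:460]
cv2.imwrite('pics/m2.png',np.hstack([w,t]))
E
```

```text
time: 4.05
ee_pos: [0.6374, -0.0516, 0.2277]
eef_rot: [0.983, -0.183, 0.0, -0.0]
ft_force: [2.1, 0.6, 1.2]
width: 0.009
time: 4.47
ee_pos: [0.6363, -0.0516, 0.2467]
eef_rot: [0.983, -0.183, -0.002, 0.0]
ft_force: [0.2, 0.5, -3.5]
width: 0.0089
time: 4.88
ee_pos: [0.638, -0.0519, 0.2904]
eef_rot: [0.983, -0.183, 0.002, -0.0]
ft_force: [-0.4, -0.3, -4.2]
width: 0.009
t 4.88 tcp [ 0.638  -0.0519  0.2904] yaw -21.14 zax [ 0.003  0.    -1.   ] F [-0.4 -0.3 -4.2] w 0.009
shift [-6.260e-02  3.374e-01 -3.000e-04]
```

View pics/m2.png

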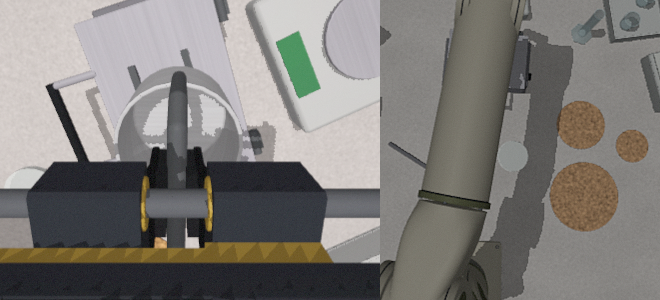

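The can hangs level in the grip (weight about 4 N). I'll estimate where the can's axis sits along the rod relative to the TCP, from the rim's outer edge.

```bash
python3 - <<'E'
from h import *
from bench import camera,r
from scipy.optimize import least_squares
c=camera('wrist')
z=.186+.0628
P=np.array([onz(c,u,v,z)[:2] for u,v in((279,167),(218,238),(343,238),(236,190),(325,190))])
s=least_squares(lambda q:np.hypot(*(P-q).T)-.045,P.mean(0));print(P,s.x,s.fun)
M=R.from_quat(r.read_state()['eef_rot']).as_matrix();t=r.read_state()['ee_pos'];print('tool offset',M.T@(np.r_[s.x,t[2]]-t))
im=c['color'];cv2.imwrite('pics/w3.png',cv2.resize(im[150:290,190:370],None,fx=4,fy=4,interpolation=cv2.INTER_CUBIC))
E
```

```text
[[ 0.6562487  -0.00651835]
 [ 0.60007376 -0.03672834]
 [ 0.67956869 -0.0675117 ]
 [ 0.62474463 -0.01040115]
 [ 0.67881778 -0.03133803]] [ 0.64019783 -0.05098837] [ 0.00227804 -0.00241726 -0.0023024  -0.00157048 -0.0016683 ]
tool offset [ 2.65603252e-03 -1.75681602e-03 -1.13542421e-06]
```

View pics/w3.png

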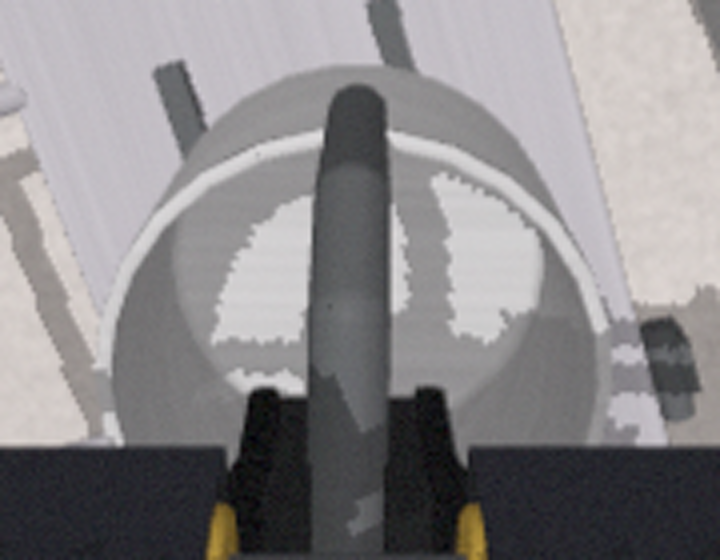

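```bash
python3 - <<'E'
from h import *
from bench import camera,r
from scipy.optimize import least_squares
c=camera('wrist')
z=.186+.0628
P=np.array([onz(c,u,v,z)[:2] for u,v in((278.5,182.5),(215.5,242.5),(342,235),(235,199),(325,199))])
s=least_squares(lambda q:np.hypot(*(P-q[:2]).T)-.045,P.mean(0));print(s.x,s.fun)
M=R.from_quat(r.read_state()['eef_rot']).as_matrix();t=r.read_state()['ee_pos'];print('tool offset',M.T@(np.r_[s.x,t[2]]-t))
E
python3 st.py .458 -.344 .29
```

```text
[ 0.63636729 -0.05792297] [ 1.95505346e-04 -1.26341287e-03 -1.59357181e-03 -6.96803024e-05
  3.91027190e-04]
tool offset [ 1.73764210e-03  6.12175308e-03 -2.36606112e-07]
t 5.08 tcp [ 0.637  -0.0516  0.2869] yaw -21.14 zax [-0.001  0.    -1.   ] F [-0.7  1.1 -4.4] w 0.009
shift [-0.0615  0.3373 -0.003 ]
```

Can axis is at TCP +6 mm along tool y, which agrees with the first estimate. Carry shift: x -0.0615, y 0.331. I'll move gently and let the can settle.

```bash
python3 -m crank '[{"x":-0.001,"y":0.005,"z":0,"ax":0,"ay":0,"az":0,"claw":1},{"x":-0.003,"y":0.015,"z":0,"ax":0,"ay":0,"az":0,"claw":1},{"x":-0.006,"y":0.03,"z":0,"ax":0,"ay":0,"az":0,"claw":1},{"x":-0.009,"y":0.05,"z":0,"ax":0,"ay":0,"az":0,"claw":1},{"x":-0.014,"y":0.075,"z":0,"ax":0,"ay":0,"az":0,"claw":1}]'
python3 -m crank '[{"x":-0.005,"y":0.025,"z":0,"ax":0,"ay":0,"az":0,"claw":1},{"x":-0.01,"y":0.05,"z":0,"ax":0,"ay":0,"az":0,"claw":1},{"x":-0.015,"y":0.075,"z":0,"ax":0,"ay":0,"az":0,"claw":1},{"x":-0.02,"y":0.1,"z":0,"ax":0,"ay":0,"az":0,"claw":1},{"x":-0.025,"y":0.125,"z":0,"ax":0,"ay":0,"az":0,"claw":1}]'
python3 -m crank '[{"x":-0.004,"y":0.024,"z":0,"ax":0,"ay":0,"az":0,"claw":1},{"x":-0.008,"y":0.046,"z":0,"ax":0,"ay":0,"az":0,"claw":1},{"x":-0.012,"y":0.066,"z":0,"ax":0,"ay":0,"az":0,"claw":1},{"x":-0.015,"y":0.082,"z":0,"ax":0,"ay":0,"az":0,"claw":1},{"x":-0.017,"y":0.095,"z":0,"ax":0,"ay":0,"az":0,"claw":1}]'
python3 -m crank '[{"x":-0.003,"y":0.018,"z":0,"ax":0,"ay":0,"az":0,"claw":1},{"x":-0.0055,"y":0.028,"z":0.02,"ax":0,"ay":0,"az":0,"claw":1},{"x":-0.0055,"y":0.034,"z":0.04,"ax":0,"ay":0,"az":0,"claw":1},{"x":-0.0055,"y":0.036,"z":0.06,"ax":0,"ay":0,"az":0,"claw":1},{"x":-0.0055,"y":0.036,"z":0.08,"ax":0,"ay":0,"az":0,"claw":1}]'
python3 -m crank '[{"x":0,"y":0,"z":0.02,"ax":0,"ay":0,"az":0,"claw":1},{"x":0,"y":0,"z":0.04,"ax":0,"ay":0,"az":0,"claw":1},{"x":0,"y":0,"z":0.05,"ax":0,"ay":0,"az":0,"claw":1},{"x":0,"y":0,"z":0.055,"ax":0,"ay":0,"az":0,"claw":1},{"x":0,"y":0,"z":0.055,"ax":0,"ay":0,"az":0,"claw":1}]'
python3 st.py .4577 -.3379 .1207
python3 - <<'E'
from h import *
from bench import camera
for n in ('wrist','top'):
  c=camera(n);cv2.imwrite(f'pics/{n}4.png',c['color'])
w=cv2.imread('pics/wrist4.png')[60:360,80:480];t=cv2.imread('pics/top4.png')[120:320,240:500]
cv2.imwrite('pics/m4.png',np.hstack([w,cv2.resize(t,(390,300))]))
E
```

```text
time: 5.5
ee_pos: [0.5962, -0.1176, 0.2872]
eef_rot: [0.983, -0.183, -0.0, -0.0]
ft_force: [0.6, -0.5, -4.2]
width: 0.0089
time: 5.92
ee_pos: [0.5264, -0.2266, 0.2875]
eef_rot: [0.983, -0.184, 0.0, -0.0]
ft_force: [1.3, -0.7, -3.5]
width: 0.009
time: 6.33
ee_pos: [0.4757, -0.3095, 0.2877]
eef_rot: [0.983, -0.185, 0.0, -0.0]
ft_force: [0.4, 0.0, -3.9]
width: 0.0088
time: 6.75
ee_pos: [0.4581, -0.3401, 0.2068]
eef_rot: [0.983, -0.185, 0.0, 0.0]
ft_force: [0.2, -0.0, -4.2]
width: 0.0089
time: 7.17
ee_pos: [0.4595, -0.3385, 0.1521]
eef_rot: [0.983, -0.184, -0.001, -0.0]
ft_force: [-0.2, 0.8, -3.4]
width: 0.0088
t 7.17 tcp [ 0.4595 -0.3385  0.1521] yaw -21.18 zax [-0.001  0.001 -1.   ] F [-0.2  0.8 -3.4] w 0.0088
shift [-0.0018  0.0001  0.0314]
```

View pics/m4.png

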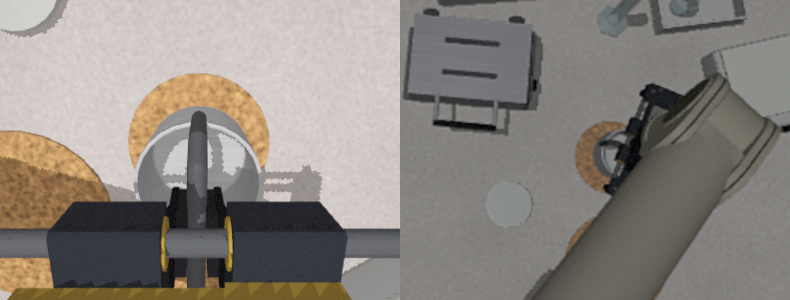

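The can is above the 144 mm mat and laterally centred. Lid clear. Lowering to contact.

```bash
python3 -m crank '[{"x":-0.001,"y":0,"z":0.008,"ax":0,"ay":0,"az":0,"claw":1},{"x":-0.001,"y":0,"z":0.016,"ax":0,"ay":0,"az":0,"claw":1},{"x":-0.001,"y":0,"z":0.022,"ax":0,"ay":0,"az":0,"claw":1},{"x":-0.001,"y":0,"z":0.026,"ax":0,"ay":0,"az":0,"claw":1},{"x":-0.001,"y":0,"z":0.028,"ax":0,"ay":0,"az":0,"claw":1}]'
python3 -m crank '[{"x":0,"y":0,"z":0.001,"ax":0,"ay":0,"az":0,"claw":1},{"x":0,"y":0,"z":0.002,"ax":0,"ay":0,"az":0,"claw":1},{"x":0,"y":0,"z":0.003,"ax":0,"ay":0,"az":0,"claw":1},{"x":0,"y":0,"z":0.003,"ax":0,"ay":0,"az":0,"claw":1},{"x":0,"y":0,"z":0.003,"ax":0,"ay":0,"az":0,"claw":1}]'
python3 st.py
```

```text
time: 7.68
ee_pos: [0.4592, -0.3376, 0.1236]
eef_rot: [0.983, -0.183, -0.001, -0.0]
ft_force: [0.5, -0.4, -4.1]
width: 0.0088
time: 8.1
ee_pos: [0.4596, -0.3379, 0.1216]
eef_rot: [0.983, -0.183, 0.0, -0.0]
ft_force: [-0.2, -0.4, -4.4]
width: 0.009
t 8.1 tcp [ 0.4596 -0.3379  0.1216] yaw -21.14 zax [ 0. -0. -1.] F [-0.2 -0.4 -4.4] w 0.009
```

```bash
python3 -m crank '[{"x":0,"y":0,"z":0.001,"ax":0,"ay":0,"az":0,"claw":1},{"x":0,"y":0,"z":0.002,"ax":0,"ay":0,"az":0,"claw":1},{"x":0,"y":0,"z":0.002,"ax":0,"ay":0,"az":0,"claw":1},{"x":0,"y":0,"z":0.002,"ax":0,"ay":0,"az":0,"claw":1},{"x":0,"y":0,"z":0.002,"ax":0,"ay":0,"az":0,"claw":1}]'
python3 -m crank '[{"x":0,"y":0,"z":0.001,"ax":0,"ay":0,"az":0,"claw":1},{"x":0,"y":0,"z":0.001,"ax":0,"ay":0,"az":0,"claw":1},{"x":0,"y":0,"z":0.001,"ax":0,"ay":0,"az":0,"claw":1},{"x":0,"y":0,"z":0.001,"ax":0,"ay":0,"az":0,"claw":1},{"x":0,"y":0,"z":0.001,"ax":0,"ay":0,"az":0,"claw":1}]'
```

```text
time: 8.52
ee_pos: [0.4604, -0.3381, 0.1202]
eef_rot: [0.983, -0.183, 0.001, 0.0]
ft_force: [2.4, 0.7, 6.1]
width: 0.0089
time: 8.93
ee_pos: [0.4612, -0.3382, 0.12]
eef_rot: [0.983, -0.183, 0.002, 0.0]
ft_force: [3.6, 0.9, 10.1]
width: 0.0088
```

Contact is made. I'll ease off 1.5 mm, open fully and rise.

```bash
python3 -m crank '[{"x":0,"y":0,"z":-0.001,"ax":0,"ay":0,"az":0,"claw":1},{"x":0,"y":0,"z":-0.0015,"ax":0,"ay":0,"az":0,"claw":0.6},{"x":0,"y":0,"z":-0.0015,"ax":0,"ay":0,"az":0,"claw":0.5},{"x":0,"y":0,"z":-0.0015,"ax":0,"ay":0,"az":0,"claw":0.3},{"x":0,"y":0,"z":-0.0015,"ax":0,"ay":0,"az":0,"claw":0}]'
python3 -m crank '[{"x":0,"y":0,"z":0,"ax":0,"ay":0,"az":0,"claw":-0.3},{"x":0,"y":0,"z":0,"ax":0,"ay":0,"az":0,"claw":-0.3},{"x":0,"y":0,"z":0,"ax":0,"ay":0,"az":0,"claw":-0.3},{"x":0,"y":0,"z":0,"ax":0,"ay":0,"az":0,"claw":-0.3},{"x":0,"y":0,"z":0,"ax":0,"ay":0,"az":0,"claw":-0.3}]'
python3 -m crank '[{"x":0,"y":0,"z":-0.01,"ax":0,"ay":0,"az":0,"claw":-0.3},{"x":0,"y":0,"z":-0.025,"ax":0,"ay":0,"az":0,"claw":-0.3},{"x":0,"y":0,"z":-0.05,"ax":0,"ay":0,"az":0,"claw":-0.3},{"x":0,"y":0,"z":-0.08,"ax":0,"ay":0,"az":0,"claw":-0.3},{"x":0,"y":0,"z":-0.11,"ax":0,"ay":0,"az":0,"claw":-0.3}]'
python3 st.py .503 -.0516 .21 -3.4
```

```text
time: 9.35
ee_pos: [0.4589, -0.3379, 0.1196]
eef_rot: [0.983, -0.184, -0.001, -0.0]
ft_force: [0.1, -0.3, 0.4]
width: 0.0273
time: 9.77
ee_pos: [0.4595, -0.3379, 0.12]
eef_rot: [0.983, -0.183, -0.0, -0.0]
ft_force: [-0.2, -0.7, 0.2]
width: 0.055
time: 10.18
ee_pos: [0.459, -0.3379, 0.2318]
eef_rot: [0.983, -0.184, -0.0, -0.0]
ft_force: [1.0, 0.3, 0.1]
width: 0.0567
t 10.18 tcp [ 0.459  -0.3379  0.2318] yaw -21.17 zax [-0.  0. -1.] F [1.  0.3 0.1] w 0.0567
shift [-0.0624 -0.2828  0.0218]
az -0.1551
```

```bash
python3 -m crank '[{"x":-0.004,"y":-0.02,"z":0,"ax":0,"ay":0,"az":-0.03,"claw":-0.3},{"x":-0.012,"y":-0.055,"z":0,"ax":0,"ay":0,"az":-0.06,"claw":-0.3},{"x":-0.02,"y":-0.09,"z":0,"ax":0,"ay":0,"az":-0.09,"claw":-0.3},{"x":-0.028,"y":-0.125,"z":0,"ax":0,"ay":0,"az":-0.12,"claw":-0.3},{"x":-0.035,"y":-0.16,"z":0,"ax":0,"ay":0,"az":-0.155,"claw":-0.3}]'
python3 st.py .503 -.0516 .21 -3.4
```

```text
time: 10.6
ee_pos: [0.4845, -0.1747, 0.2311]
eef_rot: [1.0, -0.028, 0.001, -0.0]
ft_force: [1.6, -0.4, -0.5]
width: 0.0565
t 10.6 tcp [ 0.4845 -0.1747  0.2311] yaw -3.26 zax [ 0.001  0.    -1.   ] F [ 1.6 -0.4 -0.5] w 0.0565
shift [ 0.0115 -0.1239  0.0211]
az 0.0012
```

```bash
python3 -m crank '[{"x":0.003,"y":-0.035,"z":0,"ax":0,"ay":0,"az":0,"claw":-0.3},{"x":0.006,"y":-0.07,"z":0.005,"ax":0,"ay":0,"az":0,"claw":-0.3},{"x":0.009,"y":-0.1,"z":0.01,"ax":0,"ay":0,"az":0,"claw":-0.3},{"x":0.0115,"y":-0.12,"z":0.02,"ax":0,"ay":0,"az":0,"claw":-0.3},{"x":0.0115,"y":-0.124,"z":0.021,"ax":0,"ay":0,"az":0,"claw":-0.3}]'
python3 st.py .503 -.0516 .0813
python3 - <<'E'
from h import *
from bench import camera
for n in ('wrist','top'):
  c=camera(n);cv2.imwrite(f'pics/{n}5.png',c['color'])
  print(n,proj(c,(.458,-.344,.004)),proj(c,(.503,-.0516,.1)))
w=cv2.imread('pics/wrist5.png')[0:420];t=cv2.imread('pics/top5.png')[180:280,330:430]
cv2.imwrite('pics/m5.png',np.hstack([cv2.resize(w,(520,390)),cv2.resize(t,(275,390))]))
E
```

```text
time: 11.02
ee_pos: [0.5034, -0.0486, 0.2083]
eef_rot: [1.0, -0.027, -0.001, -0.0]
ft_force: [-0.1, -0.2, 0.3]
width: 0.0565
t 11.02 tcp [ 0.5034 -0.0486  0.2083] yaw -3.07 zax [-0.001  0.001 -1.   ] F [-0.1 -0.2  0.3] w 0.0565
shift [-1.00e-04  3.10e-03  1.27e-01]
wrist (np.float64(256.64225132213437), np.float64(388.44920518579397)) (np.float64(276.78557877238666), np.float64(213.75550829976734))
top (np.float64(380.3312093468089), np.float64(224.48265750141738)) (np.float64(283.0393067020573), np.float64(203.37423070895207))
```

View pics/m5.png

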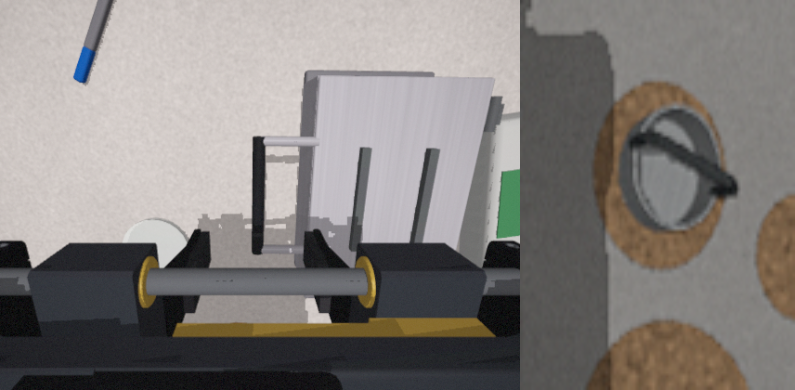

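The bar (image column ~278) is between the jaws. The can stands upright on the mat; I'll check its centring in one enlarged crop before going on.

```bash
python3 - <<'E'
from h import *
from bench import camera
c=camera('top');im=cv2.resize(c['color'][190:260,345:425],None,fx=8,fy=8,interpolation=cv2.INTER_CUBIC)
def circ(z,rad,col,ctr=(.458,-.344)):
    P=[((proj(c,(ctr[0]+rad*np.cos(a),ctr[1]+rad*np.sin(a),z))-np.array([345,190]))+.5)*8 for a in np.linspace(0,6.28,60)]
    cv2.polylines(im,[np.int32(P)],True,col,1)
circ(.004,.072,(0,255,0));circ(.079,.045,(0,0,255));circ(.004,.041,(255,0,0))
cv2.imwrite('pics/c6.png',im)
E
```

```text
(no output)
```

View pics/c6.png

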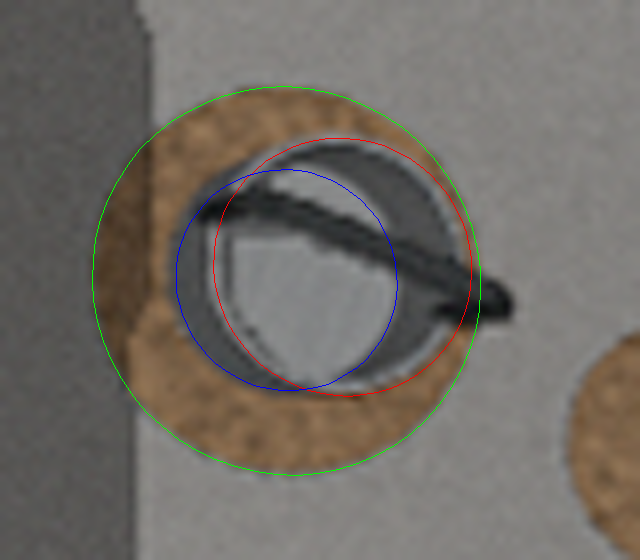

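The can is within about 2 mm of the mat centre. Next, descend on the bar with the jaws narrowed to ~39 mm so they clear the plate edge.

```bash
python3 -m crank '[{"x":0,"y":0.003,"z":0.02,"ax":0,"ay":0,"az":0,"claw":0.1},{"x":0,"y":0.003,"z":0.04,"ax":0,"ay":0,"az":0,"claw":0.1},{"x":0,"y":0.003,"z":0.06,"ax":0,"ay":0,"az":0,"claw":0.1},{"x":0,"y":0.003,"z":0.075,"ax":0,"ay":0,"az":0,"claw":0.1},{"x":0,"y":0.003,"z":0.08,"ax":0,"ay":0,"az":0,"claw":0.1}]'
python3 -m crank '[{"x":0,"y":0,"z":0.01,"ax":0,"ay":0,"az":0,"claw":0.1},{"x":0,"y":0,"z":0.025,"ax":0,"ay":0,"az":0,"claw":0.1},{"x":0,"y":0,"z":0.038,"ax":0,"ay":0,"az":0,"claw":0.1},{"x":0,"y":0,"z":0.046,"ax":0,"ay":0,"az":0,"claw":0.1},{"x":0,"y":0,"z":0.046,"ax":0,"ay":0,"az":0,"claw":0.1}]'
python3 -m crank '[{"x":0,"y":0,"z":0,"ax":0,"ay":0,"az":0,"claw":1},{"x":0,"y":0,"z":0,"ax":0,"ay":0,"az":0,"claw":1},{"x":0,"y":0,"z":0,"ax":0,"ay":0,"az":0,"claw":1},{"x":0,"y":0,"z":0,"ax":0,"ay":0,"az":0,"claw":1},{"x":0,"y":0,"z":0,"ax":0,"ay":0,"az":0,"claw":1}]' 30
python3 -m crank '[{"x":0,"y":0,"z":0,"ax":0,"ay":0,"az":0,"claw":1},{"x":0,"y":0,"z":0,"ax":0,"ay":0,"az":0,"claw":1},{"x":0,"y":0,"z":0,"ax":0,"ay":0,"az":0,"claw":1},{"x":0,"y":0,"z":0,"ax":0,"ay":0,"az":0,"claw":1},{"x":0,"y":0,"z":0,"ax":0,"ay":0,"az":0,"claw":1}]'
python3 st.py .503 -.0516 .0813 -3.4
```

```text
time: 11.58
ee_pos: [0.5021, -0.0579, 0.1277]
eef_rot: [1.0, -0.031, -0.001, 0.0]
ft_force: [-1.0, -0.5, -0.2]
width: 0.0401
time: 12.0
ee_pos: [0.5027, -0.0565, 0.0822]
eef_rot: [1.0, -0.03, -0.001, 0.0]
ft_force: [-0.4, 0.1, 0.3]
width: 0.0389
time: 12.42
ee_pos: [0.5035, -0.0558, 0.0835]
eef_rot: [1.0, -0.029, 0.0, -0.0]
ft_force: [-0.4, -1.3, -0.5]
width: 0.0135
time: 12.83
ee_pos: [0.5042, -0.0559, 0.0835]
eef_rot: [1.0, -0.029, 0.001, -0.0]
ft_force: [5.5, -0.7, 0.0]
width: 0.0108
t 12.83 tcp [ 0.5042 -0.0559  0.0835] yaw -3.38 zax [ 0.002  0.    -1.   ] F [ 5.5 -0.7  0. ] w 0.0108
shift [-0.0014 -0.0042  0.0022]
az 0.0002
```

Gripped: width 10.8 mm, and the hinge reacts. First 15° of the arc, in tool axes: x toward the hinge, -z up.

```bash
python3 -m crank '[{"x":0.0003,"y":0,"z":-0.0107,"ax":0,"ay":0,"az":0,"claw":1},{"x":0.0011,"y":0,"z":-0.0214,"ax":0,"ay":0,"az":0,"claw":1},{"x":0.0025,"y":0,"z":-0.0321,"ax":0,"ay":0,"az":0,"claw":1},{"x":0.0045,"y":0,"z":-0.0426,"ax":0,"ay":0,"az":0,"claw":1},{"x":0.007,"y":0,"z":-0.0531,"ax":0,"ay":0,"az":0,"claw":1}]' 40
python3 st.py
```

```text
time: 13.25
ee_pos: [0.5115, -0.0564, 0.1368]
eef_rot: [1.0, -0.029, 0.001, 0.0]
ft_force: [14.4, -1.1, -7.5]
width: 0.0105
t 13.25 tcp [ 0.5115 -0.0564  0.1368] yaw -3.38 zax [ 0.003 -0.    -1.   ] F [14.4 -1.1 -7.5] w 0.0105
```

Tension of 14 N toward the hinge, so the true pivot is slightly further away; I'll add 1.5 mm in x.

```bash
python3 -m crank '[{"x":0.0045,"y":0,"z":-0.0102,"ax":0,"ay":0,"az":0,"claw":1},{"x":0.008,"y":0,"z":-0.0204,"ax":0,"ay":0,"az":0,"claw":1},{"x":0.0122,"y":0,"z":-0.0303,"ax":0,"ay":0,"az":0,"claw":1},{"x":0.0168,"y":0,"z":-0.04,"ax":0,"ay":0,"az":0,"claw":1},{"x":0.022,"y":0,"z":-0.0494,"ax":0,"ay":0,"az":0,"claw":1}]'
python3 -m crank '[{"x":0.0056,"y":0,"z":-0.0092,"ax":0,"ay":0,"az":0,"claw":1},{"x":0.0117,"y":0,"z":-0.018,"ax":0,"ay":0,"az":0,"claw":1},{"x":0.0182,"y":0,"z":-0.0265,"ax":0,"ay":0,"az":0,"claw":1},{"x":0.0252,"y":0,"z":-0.0347,"ax":0,"ay":0,"az":0,"claw":1},{"x":0.0325,"y":0,"z":-0.0425,"ax":0,"ay":0,"az":0,"claw":1}]'
python3 st.py
```

```text
time: 13.67
ee_pos: [0.5314, -0.0578, 0.1859]
eef_rot: [1.0, -0.03, -0.001, -0.0]
ft_force: [-2.9, -1.5, -1.9]
width: 0.0106
time: 14.08
ee_pos: [0.5631, -0.0599, 0.229]
eef_rot: [1.0, -0.03, -0.002, -0.0]
ft_force: [-12.6, -1.5, 9.2]
width: 0.0107
t 14.08 tcp [ 0.5631 -0.0599  0.229 ] yaw -3.41 zax [-0.005  0.001 -1.   ] F [-12.6  -1.5   9.2] w 0.0107
```

At 45° the bar pushes the tool outward at about 15 N, so I'll correct ~1.4 mm outward while going on to 60°.

```bash
python3 -m crank '[{"x":0.0073,"y":0,"z":-0.0078,"ax":0,"ay":0,"az":0,"claw":1},{"x":0.015,"y":0,"z":-0.0153,"ax":0,"ay":0,"az":0,"claw":1},{"x":0.0235,"y":0,"z":-0.0218,"ax":0,"ay":0,"az":0,"claw":1},{"x":0.0323,"y":0,"z":-0.0279,"ax":0,"ay":0,"az":0,"claw":1},{"x":0.0415,"y":0,"z":-0.0335,"ax":0,"ay":0,"az":0,"claw":1}]'
python3 st.py
```

```text
time: 14.5
ee_pos: [0.6057, -0.0627, 0.2632]
eef_rot: [1.0, -0.03, -0.001, 0.0]
ft_force: [-2.6, -2.6, 0.8]
width: 0.0106
t 14.5 tcp [ 0.6057 -0.0627  0.2632] yaw -3.42 zax [-0.001 -0.    -1.   ] F [-2.6 -2.6  0.8] w 0.0106
```

```bash
python3 -m crank '[{"x":0.0094,"y":0,"z":-0.0052,"ax":0,"ay":0,"az":0,"claw":1},{"x":0.0191,"y":0,"z":-0.0098,"ax":0,"ay":0,"az":0,"claw":1},{"x":0.029,"y":0,"z":-0.0139,"ax":0,"ay":0,"az":0,"claw":1},{"x":0.0392,"y":0,"z":-0.0175,"ax":0,"ay":0,"az":0,"claw":1},{"x":0.0494,"y":0,"z":-0.0205,"ax":0,"ay":0,"az":0,"claw":1}]'
python3 st.py .7075 -.0688 .288
```

```text
time: 14.92
ee_pos: [0.6555, -0.0661, 0.283]
eef_rot: [1.0, -0.03, -0.0, 0.001]
ft_force: [-2.5, -4.5, 1.2]
width: 0.0106
t 14.92 tcp [ 0.6555 -0.0661  0.283 ] yaw -3.44 zax [-0.001 -0.001 -1.   ] F [-2.5 -4.5  1.2] w 0.0106
shift [ 0.0521 -0.0004 -0.005 ]
```

Fit the pivot from the measured arc (radius 0.205 known) to get the target for exactly 90°.

```bash
python3 - <<'E'
from h import *
from scipy.optimize import least_squares
P=np.array([(.5042,-.0559,.0835),(.5115,-.0564,.1368),(.5314,-.0578,.1859),(.5631,-.0599,.229),(.6057,-.0627,.2632),(.6555,-.0661,.2830)])
d=np.array([np.cos(np.radians(-3.4)),np.sin(np.radians(-3.4))])
Q=np.c_[P[:,:2]@d,P[:,2]]
for rr in (.205,None):
    f=lambda q:np.hypot(*(Q-q[:2]).T)-(rr or q[2])
    s=least_squares(f,[.71,.083,.205][:2 if rr else 3]);print(s.x,np.round(f(s.x)*1e3,2),np.degrees(np.arctan2(Q[:,1]-s.x[1],s.x[0]-Q[:,0])), 'remaining dx',s.x[0]-Q[-1,0],'dz',s.x[1]+(rr or s.x[2])-Q[-1,1])
E
```

```text
[0.71207977 0.08552237] [ 0.46 -0.34 -0.49 -0.    0.74 -0.32] [-0.56397266 14.50986064 29.39372626 44.41878525 59.7238107  74.75679756] remaining dx 0.05381341303287157 dz 0.007522366535114344
[0.71306029 0.08477969 0.20611956] [ 0.32 -0.32 -0.39  0.1   0.76 -0.47] [-0.35517727 14.64163562 29.43990574 44.37549327 59.59298939 74.54763233] remaining dx 0.0547939343471926 dz 0.00789925831530075
```

```bash
python3 -m crank '[{"x":0.0105,"y":0,"z":-0.0025,"ax":0,"ay":0,"az":0,"claw":1},{"x":0.021,"y":0,"z":-0.0045,"ax":0,"ay":0,"az":0,"claw":1},{"x":0.0317,"y":0,"z":-0.0059,"ax":0,"ay":0,"az":0,"claw":1},{"x":0.04,"y":0,"z":-0.0065,"ax":0,"ay":0,"az":0,"claw":1},{"x":0.046,"y":0,"z":-0.007,"ax":0,"ay":0,"az":0,"claw":1}]'
python3 -m crank '[{"x":0.003,"y":0,"z":-0.0002,"ax":0,"ay":0,"az":0,"claw":1},{"x":0.006,"y":0,"z":-0.0002,"ax":0,"ay":0,"az":0,"claw":1},{"x":0.0075,"y":0,"z":-0.0002,"ax":0,"ay":0,"az":0,"claw":1},{"x":0.0075,"y":0,"z":-0.0002,"ax":0,"ay":0,"az":0,"claw":1},{"x":0.0075,"y":0,"z":-0.0002,"ax":0,"ay":0,"az":0,"claw":1}]' 50
python3 st.py
python3 - <<'E'
from h import *
from bench import camera
for n in ('wrist','top','side'):
  c=camera(n);cv2.imwrite(f'pics/{n}7.png',c['color'])
  print(n,proj(c,(.708,-.0635,.1)),proj(c,(.708,-.0635,.305)))
w=cv2.imread('pics/wrist7.png');t=cv2.imread('pics/side7.png')[60:360,180:480]
cv2.imwrite('pics/m7.png',np.hstack([cv2.resize(w,(480,360)),cv2.resize(t,(320,360))]))
E
```

```text
time: 15.33
ee_pos: [0.7016, -0.0692, 0.2897]
eef_rot: [1.0, -0.03, -0.0, 0.001]
ft_force: [-2.5, -4.9, 0.7]
width: 0.0106
time: 15.75
ee_pos: [0.7085, -0.0697, 0.2896]
eef_rot: [1.0, -0.03, -0.0, 0.001]
ft_force: [-2.4, -4.8, 1.2]
width: 0.0106
t 15.75 tcp [ 0.7085 -0.0697  0.2896] yaw -3.47 zax [-0.001 -0.002 -1.   ] F [-2.4 -4.8  1.2] w 0.0106
wrist (np.float64(276.20312686565757), np.float64(184.66607043191564)) (np.float64(275.47306408722346), np.float64(266.8397183301193))
top (np.float64(288.8746088615164), np.float64(130.64274637261698)) (np.float64(292.85091726664217), np.float64(105.56279450577028))
side (np.float64(242.1434394828871), np.float64(182.6168514254834)) (np.float64(237.5353653971904), np.float64(130.85966588493108))
```

View pics/m7.png

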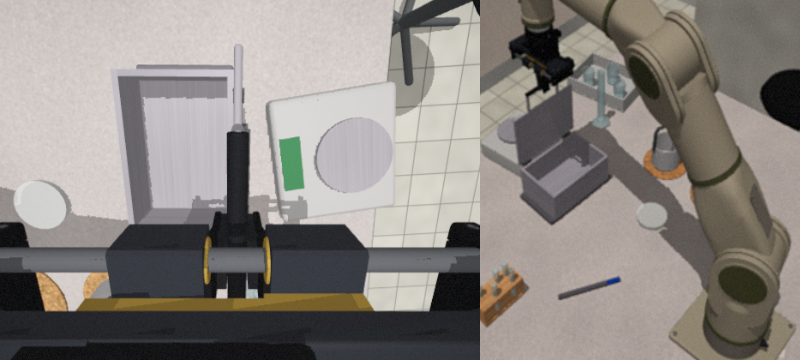

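The lid stands upright edge-on with the bar gripped, the can is on the mat, and everything else is in place. The fits put it 0.2–0.4° short, so I'll nudge 0.7 mm, hold and check stillness.

```bash
python3 -m crank '[{"x":0.0004,"y":0,"z":0,"ax":0,"ay":0,"az":0,"claw":1},{"x":0.0007,"y":0,"z":0,"ax":0,"ay":0,"az":0,"claw":1},{"x":0.0007,"y":0,"z":0,"ax":0,"ay":0,"az":0,"claw":1},{"x":0.0007,"y":0,"z":0,"ax":0,"ay":0,"az":0,"claw":1},{"x":0.0007,"y":0,"z":0,"ax":0,"ay":0,"az":0,"claw":1}]'
python3 -m crank '[{"x":0,"y":0,"z":0,"ax":0,"ay":0,"az":0,"claw":1},{"x":0,"y":0,"z":0,"ax":0,"ay":0,"az":0,"claw":1},{"x":0,"y":0,"z":0,"ax":0,"ay":0,"az":0,"claw":1},{"x":0,"y":0,"z":0,"ax":0,"ay":0,"az":0,"claw":1},{"x":0,"y":0,"z":0,"ax":0,"ay":0,"az":0,"claw":1}]'
python3 - <<'E'
from h import *
from bench import camera,r
from scipy.optimize import least_squares
P=np.array([(.5042,-.0559,.0835),(.5115,-.0564,.1368),(.5314,-.0578,.1859),(.5631,-.0599,.229),(.6057,-.0627,.2632),(.6555,-.0661,.2830),(.7016,-.0692,.2897),r.read_state()['ee_pos']])
Q=np.c_[P[:,:2]@[np.cos(.0593),-np.sin(.0593)],P[:,2]]
f=lambda q:np.hypot(*(Q-q).T)-.205
s=least_squares(f,[.71,.083]);print(s.x,np.round(f(s.x)*1e3,2),np.degrees(np.arctan2(Q[:,1]-s.x[1],s.x[0]-Q[:,0])))
c=camera('wrist');print(c['eye'])
im=c['color'][40:280,200:360];cv2.imwrite('pics/w8.png',cv2.resize(im,None,fx=2.5,fy=2.5,interpolation=cv2.INTER_CUBIC))
for y in(.04,0):
  for z in(.1,.25):print(y,z,proj(c,(.7083-.0593*(y+.0635)*-1,y,z)))
E
```

```text
time: 16.32
ee_pos: [0.709, -0.0697, 0.2896]
eef_rot: [1.0, -0.03, -0.001, 0.001]
ft_force: [-3.0, -4.5, 1.0]
width: 0.0105
time: 16.73
ee_pos: [0.709, -0.0698, 0.2896]
eef_rot: [1.0, -0.03, -0.001, 0.001]
ft_force: [-2.2, -5.6, 1.7]
width: 0.011
[0.71184104 0.08506485] [ 0.22 -0.45 -0.47  0.15  1.02  0.06 -0.23 -0.46] [-0.43689847 14.65060537 29.53806482 44.55650224 59.8450357  74.8544635
 87.936496   90.00682613]
[0.71368301 0.00984219 0.45213694]
0.04 0.1 (np.float64(275.8408117551449), np.float64(86.37468449256637))
0.04 0.25 (np.float64(275.04181432954624), np.float64(62.75633315810413))
0 0.1 (np.float64(275.91777546176036), np.float64(126.42218083146169))
0 0.25 (np.float64(275.22238263565265), np.float64(133.48482816961067))
```

View pics/w8.png

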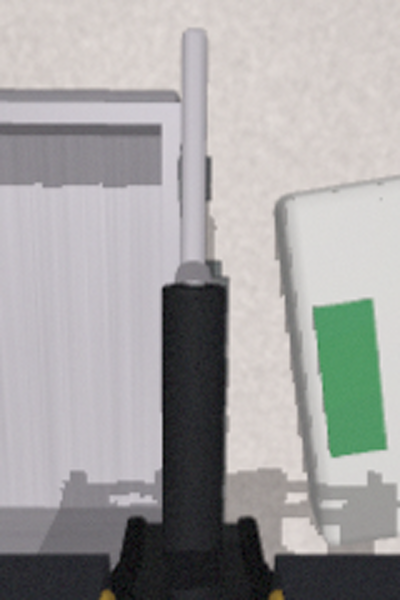

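The plate is seen exactly edge-on (edge at column 278, bar at 277.5), the arc fit gives 90.0°, and the arm is still. Handing in.

```bash
python3 -c "
from bench import close_job
print(close_job())"; python3 st.py
```

```text
the job is handed in; nothing more can be done
None
the job is handed in; nothing more can be done
```

The can stands upright on the 144 mm mat, about 2 mm from its centre, and is released. The lid is held upright by its bar with a 50 N grip, and the job was handed in at about 17 s of the 58 s allowed.

- **Lid angle:** the fit to the measured arc gives 90.0°, with individual estimates differing by up to about 0.4°. The wrist camera sees the plate edge-on.
- **Stillness:** the TCP stayed put over the last holding moves.
- **Forces:** a side force of about 5 N remained on the wrist at the end. The highest reading during the swing was about 16 N, against the 120 N limit.
- **Other things:** I planned the paths clear of them and they looked in place in the last views. I did not measure each one, and the side view covered only part of the bench.

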